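# Snap the pipe clip shut with the spring pliers

### The arm

A 6-joint arm with a two-finger parallel gripper is mounted at the origin on a cart in front of the work surface, level with it; the furniture and walls round the work are solid. World frame = base frame: x ahead of the robot, y to its left, z up, the work surface at z = 0. Lengths are in m, angles in rad, forces in N, time in s.
With the tool pointing down it reaches from about 0.375 to 0.975 m from the base axis. Payload 3.8 kg.
Tool frame: the origin (TCP) lies midway between the tips of the shut fingers; the grasp point (between the pads) lies 19 mm behind it; z points along the fingers, y is the line along which they close (so a half turn about z gives the same grasp; the last joint's range is limited). The gripper opens to 85 mm and grips with 20 to 120 N. Pads are 22 mm wide; open, the fingers measure 114 mm over their backs; the gripper's body (76 mm by 85 mm) begins 54 mm behind the grasp point. The pads swing forward as they close: fully open they stand 13 mm farther back than shut.
Start: joints at [1.208, 0.264, 1.604, -0, 1.274, -0.037], TCP at [0.216, 0.639, 0.231] pointing down, gripper open.
Joint ranges: [-2.63, 2.63], [-0.94, 2.18], [0.31, 2.57], [-1.31, 4.45], [0, 2.66], [-2.55, 2.55]. Speed limits (rad/s): [2.57, 2.57, 3.14, 3.14, 3.14, 3.14].

### API

Orientations are given as a rotation vector (axis times angle).
In Python, from workcell import status, read_camera, workorder, masks_of gives the robot as it stands.
- The arm moves only by the tool drive_tool, never from a script. Its argument "rows" is a list of rows, each a list of 7 numbers: the turn, a rotation vector about the tool's x, y, z in degrees, then the shift along the tool's x, y, z in m, then the opening, from 0 (shut) to 1 (fully open). In form: [[ax, ay, az, tx, ty, tz, claw], ...]. A call has 1 to 8 rows; each row shifts and turns the commanded pose from where the row before left it, along the tool's axes as they then stand; what a row does not reach is not made up. A row lasts 1/12 s, in which the tool goes at most 41.7 mm and 7.16 degrees, less where a joint would pass 70% of its speed; a pose out of reach is approached as far as the arm can. A call is refused whole if a number of a shift passes 0.0417 or a number of a turn 7.16, either way. A call with a gripper value outside its range is refused whole. The fingers move at their own pace and stop on an object; "force" is the grip in N (left out, the last holds). Time passes only in rows, so rows that do not move let the fingers close. It gives the time, the measured TCP pose, the force, the opening and the grip force at its end, in the units of the state.
- status.read_state(): the state, without advancing time (a new reading comes with each control period).
- read_camera(name): name is "side" or "top"; returns a dict with "color" (384x512x3 uint8, red, green, blue), "intrinsics" (3x3 intrinsics, pixels), "world_from_camera" (4x4, takes a point from camera to world coordinates). Camera axes: x right, y up, looking along -z (the intrinsics and any distortion apply to the point x, -y, -z); pixel columns grow to the right and rows downward; lengths in m; the calibration is good to about 2 mm. A picture is of the moment at which its call begins. There is no depth.
- workorder.finish_job(): hands the job in; it is judged then, once.
Trained networks look in a picture, given as the dict that the camera call returned (one of the last four; its "shot" number tells which), for a name from the list of things; names that differ only in an ending like _2 or _b are one class to them, and where a whole thing is asked for, a point or a joint stands for the part that bears it (a point fixed in the world has none). Each returns a list of dicts, best first, with "score" (0 to 1); they miss things now and then, are a little off and sometimes report something else, mostly with a low value. They report only what shows in the picture. A call takes as long as a camera call.
- masks_of(picture, name): "mask" (384x512 bool, what is visible of it) and "bbox" ([left, top, right, bottom] in pixels, round what is visible of it).
The state is a dict: "time": time; "q": joint angles; "joint_vel": joint speeds; "joint_torque": joint torques, N m; "tool_pos": TCP position; "tcp_rot": TCP orientation; "wrist_force": force on the tool from outside, world axes, zero at the start; "torque": the same for the moment, N m; "width": opening from 0.0 (shut) to 1.0 (fully open); "grip_force": force on a finger pad.
Only numpy, scipy, OpenCV 4.12 (cv2) and the standard library are available. Lean on these libraries where they do the work, as an engineer would, in place of code of your own. Each camera call takes 0.05 s, during which the arm holds its last target. There are 200 camera calls.

### The job

Take the spring-open pliers out of the wooden holder, set their jaws over the two lugs of the open clip on the sloping pipe and squeeze the handles until the clip snaps shut. Then stand the pliers back in the holder, jaws down and right to the bottom. Keep your fingers off the clip and leave the other things where they are.

Things in the scene. Friction and masses are not known exactly. Their poses are not given: they have to be found in the camera images.
- pliers: spring-open pliers, steel jaws, black handles, 142 mm long, 12 mm thick (x), about 110 g, standing jaws down in the holder. Origin midway between the jaw tips; z runs from tips to handles, y across the handles (squeezing direction), always midway between the halves. Jaws 7 mm thick, up to z = 50 mm; inner faces open 38 mm apart at the tips, 32 mm at z = 12 mm; shut 12 mm
- pliers_grip (a point): where to grip the pliers, across the handles: 112 mm from the jaw tips, axes as the pliers. Straight handle parts run from z = 90 to 142 mm of the pliers; here 60 mm over the outside when open, 39 mm shut. A spring opens them: 7 N a handle at first, 16 N shut. Carry them squeezed to 55-56 mm, where the handle sides are parallel and sit flat in the fingers: the jaws still pass over the open clip
- pliers_left (a joint): how far each half of the pliers has been squeezed, rad: 0 open, 0.21 fully shut
- clip_ring: steel snap clip round the black sleeve on the sloping pipe, 16 mm wide along the pipe. Origin on the pipe's axis; x up along the pipe, z square out of the pipe between the lugs, y across them. It turns on the pipe under about 1.5 N at the lugs, 0.4 rad either way, and so centres itself between the pliers' jaws
- clip_lugs (a point): point midway between the ends of the two lugs of the open clip, 34 mm out from the pipe's axis; z square out of the pipe (35 degrees off vertical, towards the robot's side), y across the lugs, x up the pipe. Lugs: tabs 16 mm along x, 4 mm thick, ending 2 mm above this point, 18 mm clear of the ring; 23 mm over their outsides open, 14 mm shut. The -y lug is fixed to the ring, the +y lug swings in
- clip_jaw (a joint): swinging half of the clip, rad: 0 open; stopped at 0.19 while squeezed hard; rests at about 0.17 when snapped shut and let go. About 14 N at the lugs (some 28 N on the handles with the pliers' own spring) carries it over the catch by 0.1, after which it snaps home and stays; before that it springs open again
- stand: fixed stand, grey base plate 180 x 100 x 8 mm on 8 mm feet with a steel pipe, 22 mm across, that slopes up at 35 degrees along the stand's +x, away from the robot; a 36 x 50 mm aluminium post, 157 mm high, carries the upper end, 66 mm from the middle. Origin under the middle of the plate; the clip is above it, pipe axis at z = 93 mm
- holder: fixed wooden holder block 50 x 92 x 56 mm on 8 mm feet with one open-topped pocket, 19 mm (x) by 61 mm (y), 46 mm deep, slightly chamfered; origin between the feet under the middle of the block, z up. The pliers' origin is 18 mm above it when they stand in the pocket, with their y along the holder's y
- torch: bystander: black torch 26 x 120 x 23 mm lying on the desk, origin under its middle
- steel_block: bystander: steel block 30 x 50 x 25 mm, origin under its middle
- oil_can: bystander: small oil can, 158 mm high, origin under its middle

How it is judged:
By the outcome, as a careful person would: the job done as asked, in the order asked, and still so for the second after the job is handed in, with the robot touching nothing.
It also fails if it takes over 51 s, if anything falls off the work surface, if the arm or the gripper's body presses on something with over 40 N, if the wrist force passes 120 N, or if a joint passes its speed limit or range.

## Working session

There is one attempt and no reset: what is moved stays moved. The work goes in short steps, Python scripts to look and compute and a tool call to move; the robot and the scene stay as the last step left them, time stands still between calls to the robot, and variables do not carry over. Pictures are saved under pics/ and viewed, at most 10 in all, crops included, and the job is handed in when it is done.

Besides the shell and the picture viewer there is one more tool, called after "Request:" by a JSON object that holds its "op" and its "data", one argument or row to a line. drive_tool: Moves the arm, as the interface text tells. Its arguments: {"type":"object","properties":{"rows":{"type":"array"},"force":{"type":"number"}},"required":["rows"]}

```bash
ls; mkdir -p pics; python3 - <<'E'
from workcell import status, read_camera, workorder, masks_of
import cv2, numpy as np
print(status.read_state())
for n in ("side","top"):
    p=read_camera(n); cv2.imwrite(f"pics/{n}0.png",p["color"][:,:,::-1])
    print(n,p["intrinsics"].tolist(),np.round(p["world_from_camera"],4).tolist(),[k for k in p])
    for t in ("pliers","clip_ring","holder","stand","torch","steel_block","oil_can"):
        for m in masks_of(p,t)[:2]: print(t,round(m["score"],2),m["bbox"],m["mask"].sum())
E
```

```text
pics
{'time': 0.0, 'q': array([ 1.20809758e+00,  2.64776436e-01,  1.60540751e+00, -2.20720427e-05,
        1.27372671e+00, -3.69021912e-02]), 'joint_vel': array([-0.000258  ,  0.00133088, -0.0005237 , -0.00067217, -0.00086579,
       -0.00065638]), 'joint_torque': array([-1.95576911e-03, -5.15118134e+01, -3.67308962e+01, -3.30408426e-06,
        1.31277167e-02, -1.01034232e-05]), 'tool_pos': array([0.21578379, 0.63877953, 0.22992827]), 'tcp_rot': array([-0.50941807, -3.09956841,  0.00357475]), 'wrist_force': array([-0.47548445,  0.21090296, -0.02609886]), 'torque': array([ 0.00815082, -0.02472911, -0.0299184 ]), 'grip_force': 0.0, 'width': 1.001429149880071}
side [[463.0407202377949, 0.0, 256.8635311960442], [0.0, 463.0407202377949, 188.29913015772445], [0.0, 0.0, 1.0]] [[0.9589, 0.1994, -0.2021, 0.2962], [-0.2833, 0.7199, -0.6336, -0.8427], [0.0191, 0.6648, 0.7468, 1.0954], [0.0, 0.0, 0.0, 1.0]] ['color', 'intrinsics', 'world_from_camera', 'shot']
clip_ring 0.61 [199.5, 126.0, 211.2, 144.1] 92
holder 0.72 [243.8, 250.7, 271.0, 292.8] 697
stand 0.59 [183.2, 116.5, 234.6, 168.9] 1756
torch 0.73 [181.6, 207.1, 208.8, 239.8] 260
steel_block 0.62 [284.9, 196.9, 301.6, 210.3] 225
oil_can 0.68 [316.5, 169.2, 343.4, 225.9] 590
top [[482.3561611422369, 0.0, 260.93916883890137], [0.0, 482.3561611422369, 189.04267133470773], [0.0, 0.0, 1.0]] [[-0.0716, 0.9768, -0.2019, 0.2832], [-0.9974, -0.0712, 0.0095, 0.0084], [-0.0051, 0.2021, 0.9794, 1.5276], [0.0, 0.0, 0.0, 1.0]] ['color', 'intrinsics', 'world_from_camera', 'shot']
stand 0.89 [156.8, 198.4, 199.3, 262.7] 1864
stand 0.34 [258.8, 124.4, 288.6, 150.4] 486
torch 0.6 [245.5, 251.3, 284.6, 268.0] 280
steel_block 0.56 [254.0, 158.4, 266.1, 173.2] 148
oil_can 0.81 [268.3, 121.5, 288.6, 152.8] 411
oil_can 0.58 [254.7, 160.2, 269.2, 172.8] 161
```

```bash
python3 - <<'E'
import cv2
a=cv2.imread("pics/side0.png")[95:315,150:370]; b=cv2.imread("pics/top0.png")[100:320,120:400]
cv2.imwrite("pics/side0c.png",cv2.resize(a,(600,600),interpolation=cv2.INTER_CUBIC))
cv2.imwrite("pics/top0c.png",cv2.resize(b,(763,600),interpolation=cv2.INTER_CUBIC))
E
```

```text
(no output)
```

View pics/side0c.png

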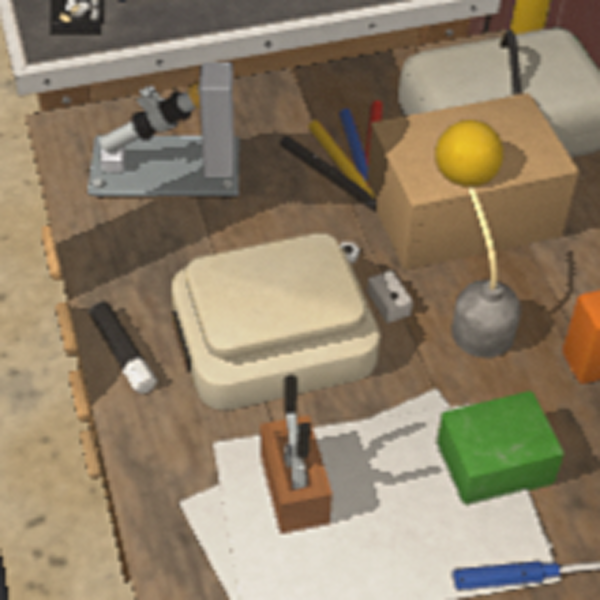

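View pics/top0c.png

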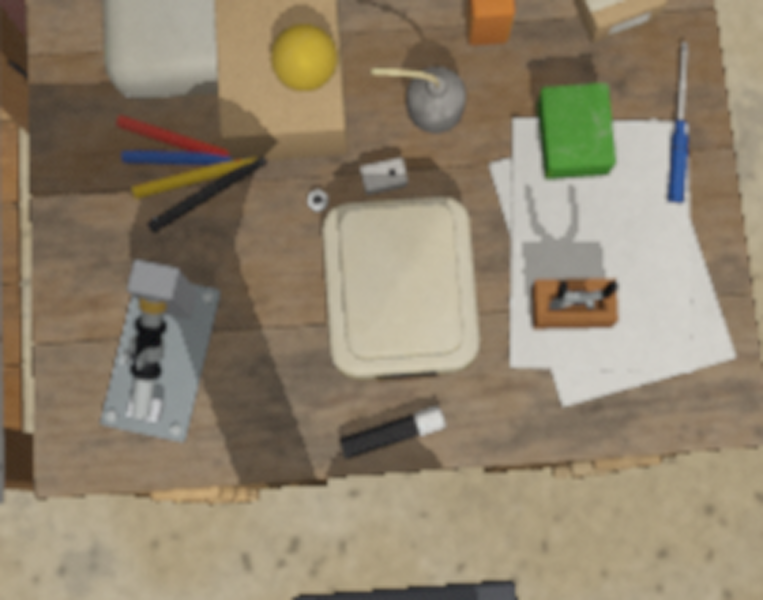

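The side crop shows the stand at the upper left (crop 90–240, 60–195) and the holder with pliers at (262–330, 380–530). The top crop shows the holder at (533–617, 278–327) and the stand at (103–218, 262–440). Next I'll zoom in to measure.

```bash
python3 - <<'E'
import cv2, numpy as np
s=cv2.imread("pics/side0.png"); t=cv2.imread("pics/top0.png")
def crop(im,x0,y0,w,h,k):
    c=cv2.resize(im[y0:y0+h,x0:x0+w],(w*k,h*k),interpolation=cv2.INTER_CUBIC)
    for i in range(0,w,5): cv2.line(c,(i*k,0),(i*k,6 if i%10 else 14),(0,0,255),1); 
    for j in range(0,h,5): cv2.line(c,(0,j*k),(6 if j%10 else 14,j*k),(0,0,255),1)
    return c
cv2.imwrite("pics/stand.png",np.hstack([crop(t,152,190,50,75,8),crop(s,180,112,57,75,7)[:600,:399] if 0 else cv2.copyMakeBorder(crop(s,180,112,57,62,7),0,600-434,0,0,cv2.BORDER_CONSTANT)]))
cv2.imwrite("pics/hold.png",np.hstack([crop(t,310,195,40,30,10),cv2.copyMakeBorder(np.zeros((0,0,3),np.uint8),0,300,0,0,cv2.BORDER_CONSTANT) if 0 else cv2.resize(crop(s,238,228,40,70,8),(320,560))[:300]]) if 0 else np.hstack([cv2.copyMakeBorder(crop(t,310,195,40,32,10),0,600-320,0,0,cv2.BORDER_CONSTANT),cv2.copyMakeBorder(crop(s,238,228,40,70,8),0,40,0,0,cv2.BORDER_CONSTANT)]))
E
```

```text
(no output)
```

View pics/stand.png

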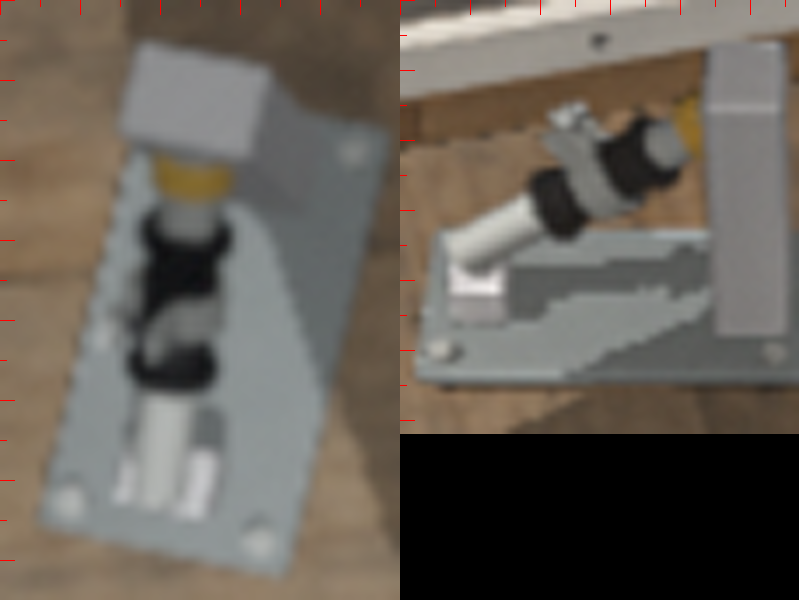

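View pics/hold.png

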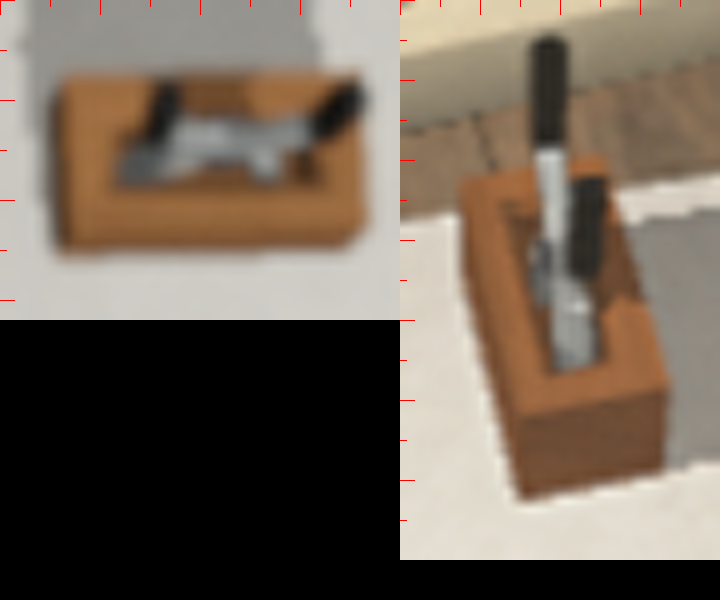

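Stand zoom: plate corners in the top panel at (40,525), (285,575) and (388,130), with the post top near (140,38)–(255,157). In the side panel, the lugs are near (570,115). Holder zoom: top face about (65..362, 75..248) in the top panel and (462,185), (603,158), (668,385), (520,415) in the side panel. The handles are the two dark bars.

```bash
cat > cam.py <<'E'
import numpy as np
from scipy.spatial.transform import Rotation as R
from scipy.optimize import least_squares
K={'s':(463.04,256.86,188.30),'t':(482.36,260.94,189.04)}
W={'s':[[0.9589,0.1994,-0.2021,0.2962],[-0.2833,0.7199,-0.6336,-0.8427],[0.0191,0.6648,0.7468,1.0954]],
   't':[[-0.0716,0.9768,-0.2019,0.2832],[-0.9974,-0.0712,0.0095,0.0084],[-0.0051,0.2021,0.9794,1.5276]]}
W={k:np.array(v) for k,v in W.items()}
def proj(c,P):
    f,cx,cy=K[c]; p=(np.atleast_2d(P)-W[c][:,3])@W[c][:,:3]
    return np.c_[cx+f*p[:,0]/-p[:,2], cy+f*-p[:,1]/-p[:,2]]
def T(q,P): return np.atleast_2d(P)@R.from_euler('z',q[2]).as_matrix().T+[q[0],q[1],0]
def fit(obs,q0):
    def r(q): return np.concatenate([(proj(c,T(q,P))-uv)[0] for c,P,uv in obs])
    s=least_squares(r,q0,loss='soft_l1'); return s.x,r(s.x).reshape(-1,2)
ZT=lambda u,v:(152+u/8-.5,190+v/8-.5)
ZS=lambda u,v:(180+(u-400)/7-.5,112+v/7-.5)
HT=lambda u,v:(310+u/10-.5,195+v/10-.5)
HS=lambda u,v:(238+(u-400)/8-.5,228+v/8-.5)
stand=[('t',(-.09,.05,.016),ZT(40,525)),('t',(-.09,-.05,.016),ZT(287,575)),('t',(.09,-.05,.016),ZT(388,130)),
 ('s',(-.09,-.05,.016),ZS(415,372)),('s',(-.09,.05,.016),ZS(437,230)),('s',(.048,-.025,.016),ZS(715,335)),('s',(.084,-.025,.016),ZS(787,335))]
post=[('t',(.084,.025),ZT(140,38)),('t',(.084,-.025),ZT(272,68)),('t',(.048,-.025),ZT(255,157)),('t',(.048,.025),ZT(120,130)),
 ('s',(.048,.025),ZS(707,45)),('s',(.084,.025),ZS(783,42)),('s',(.048,-.025),ZS(707,108)),('s',(.084,-.025),ZS(786,108))]
hold=[('t',(.025,.046,.064),HT(66,75)),('t',(.025,-.046,.064),HT(362,76)),('t',(-.025,-.046,.064),HT(362,240)),('t',(-.025,.046,.064),HT(67,248)),
 ('s',(-.025,.046,.064),HS(462,185)),('s',(.025,.046,.064),HS(603,160)),('s',(.025,-.046,.064),HS(668,385)),('s',(-.025,-.046,.064),HS(520,415)),
 ('s',(-.025,-.046,.008),HS(520,500)),('s',(.025,-.046,.008),HS(665,470))]
E
python3 - <<'E'
from cam import *
np.set_printoptions(precision=3,suppress=True)
for h in (.157,.173):
    o=stand+[(c,(*p,h),uv) for c,p,uv in post]
    q,r=fit(o,[.35,.3,0]); print('stand',h,q,np.degrees(q[2]),'\n',r.T)
for w in ('t','s'): print(w,fit([a for a in o if a[0]==w],[.35,.3,0])[0])
qs=q
q,r=fit(hold,[.35,-.2,0]); print('hold',q,'\n',r.T)
for w in ('t','s'): print(w,fit([a for a in hold if a[0]==w],[.35,-.2,0])[0])
# predicted clip points, zoom coordinates
a=np.radians(35);z=np.array([-np.sin(a),0,np.cos(a)])
P=np.array([[0,0,.093]+z*d+np.array([0,y,0]) for d,y in((0,0),(.018,0),(.036,.0115),(.036,-.0115))])
print('clip t',(proj('t',T(qs,P))+.5-[152,190])*8,'\n s',(proj('s',T(qs,P))+.5-[180,112])*7+[400,0])
P=[(0,.026,.160),(0,-.026,.160),(0,.03,.13),(0,-.03,.13)]
print('handles t',(proj('t',T(q,P))+.5-[310,195])*10,'\n s',(proj('s',T(q,P))+.5-[238,228])*8+[400,0])
E
```

```text
stand 0.157 [ 0.482  0.261 -0.276] -15.815020237594997 
 [[ 0.052  0.383  0.938  0.121 -0.181 -0.02   0.62   0.096  0.368 -0.429
  -0.406  0.198  0.807 -0.398  0.051]
 [-0.039  0.279 -0.08   0.095 -0.6    0.203  0.265  0.071 -0.253  0.664
   0.576 -1.509 -0.992 -0.025  0.06 ]]
stand 0.173 [ 0.481  0.258 -0.292] -16.70744978712004 
 [[ 0.366  0.576  1.986 -0.257 -0.082 -0.285  0.364  0.249  0.648 -0.372
  -0.477 -0.012  0.703 -0.875 -0.315]
 [-0.112  0.701  0.505  0.289 -0.418  0.854  1.036 -0.75  -0.775  0.239
  -0.152 -4.892 -4.257 -3.387 -3.179]]
t [ 0.481  0.259 -0.289]
s [ 0.48   0.25  -0.336]
hold [ 0.504 -0.216 -0.059] 
 [[-0.098  0.188  0.984  0.394 -0.666 -0.068  0.264 -0.318 -0.564 -0.257]
 [ 0.145 -0.369 -0.669 -1.055 -0.925 -1.13  -0.059 -0.106  0.306  0.406]]
t [ 0.503 -0.215 -0.07 ]
s [ 0.504 -0.217 -0.056]
clip t [[190.168 302.784]
 [175.957 324.967]
 [130.99  340.837]
 [191.862 354.505]] 
 s [[605.218 181.182]
 [580.573 156.548]
 [557.671 114.702]
 [553.41  148.552]]
handles t [[173.417 102.535]
 [354.417 100.031]
 [146.627 120.122]
 [351.136 117.294]] 
 s [[548.405  41.294]
 [587.179 177.445]
 [543.893  87.254]
 [587.702 243.178]]
```

```bash
cat >> cam.py <<'E'
def boxes(q,phi,ylist=((.0075,.0115),(-.0115,-.0075))):
    A=R.from_euler('y',-35,degrees=True).as_matrix()@R.from_euler('x',phi).as_matrix()
    out=[]
    for y0,y1 in ylist:
        P=np.array([(x,y,z) for z in(.018,.036) for x,y in((-.008,y0),(.008,y0),(.008,y1),(-.008,y1))])
        out.append(T(q,P@A.T+[0,0,.093]))
    return out
E
python3 - <<'E'
from cam import *; import cv2
q=[.482,.261,-.276]; rows=[]
for c,f,x0,y0 in(('t','top0',158,212),('s','side0',192,120)):
    im=cv2.imread(f"pics/{f}.png")[y0:y0+32,x0:x0+32]; ps=[]
    im=cv2.convertScaleAbs(im,alpha=1.3)
    for phi in(None,-.3,0,.3):
        k=8; p=cv2.resize(im,(32*k,32*k),interpolation=cv2.INTER_CUBIC)[:, :200] if 0 else cv2.resize(im,(200,200),interpolation=cv2.INTER_CUBIC)
        if phi is not None:
            for b,col in zip(boxes(q,phi),((0,0,255),(0,255,0))):
                u=((proj(c,b)+.5-[x0,y0])*6.25).astype(int)
                for i,j in[(0,1),(1,2),(2,3),(3,0),(4,5),(5,6),(6,7),(7,4),(0,4),(1,5),(2,6),(3,7)]: cv2.line(p,u[i].tolist(),u[j].tolist(),col,1)
        ps.append(p)
    rows.append(np.hstack(ps))
cv2.imwrite("pics/clip.png",np.vstack(rows))
E
```

```text
(no output)
```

View pics/clip.png

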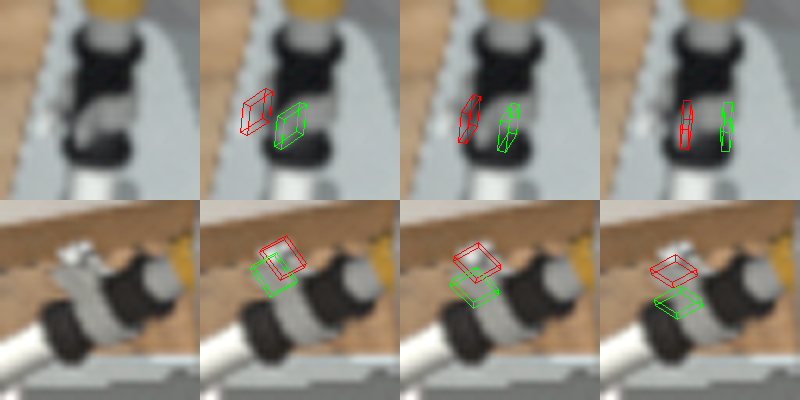

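The top and side panels both match the −0.3 rad overlay, so the clip's lugs lean towards +y. I'll refine that angle from the mask and plan the first move.

```bash
cat >> cam.py <<'E'
def pose(yaw,phi=None):
    "tool orientation: upright over the holder, or for the clip with phi about the pipe (pliers axes -> tool)"
    A=R.from_euler('z',yaw)
    if phi is not None: A=A*R.from_euler('y',-35,degrees=True)*R.from_euler('x',phi)
    return A*R.from_euler('y',np.pi)   # tool z = -pliers z, tool y = pliers y
def plan(p,Rt=None):
    from workcell import status
    s=status.read_state(); R0=R.from_rotvec(s['tcp_rot']); np.set_printoptions(precision=4,suppress=True)
    Rt=Rt or R0
    print('tcp',s['tool_pos'],'turn deg',np.degrees((R0.inv()*Rt).as_rotvec()),'shift after turn',Rt.inv().apply(np.array(p)-s['tool_pos']),
      'shift now',R0.inv().apply(np.array(p)-s['tool_pos']))
E
python3 - <<'E'
from cam import *; import cv2
from workcell import read_camera,masks_of
p=read_camera('side'); M=np.zeros((384,512))
m=masks_of(p,'clip_ring')
for d in m[:1]: M=d['mask'].astype(float); print(d['score'],d['bbox'])
q0=[.482,.261,-.276]; th=np.linspace(0,2*np.pi,40)
for phi in np.arange(-.5,.41,.1):
    best=(0,)
    for dx in np.arange(-1.5,1.6,.5):
        for dy in np.arange(-1.5,1.6,.5):
            I=np.zeros((384*8,512*8),np.uint8) if 0 else np.zeros((320,320),np.uint8)
            A=R.from_euler('y',-35,degrees=True).as_matrix()
            ring=T(q0,np.array([(x,.017*np.cos(t),.017*np.sin(t)) for x in(-.008,.008) for t in th])@A.T+[0,0,.093])
            for b in [ring]+boxes(q0,phi):
                u=((proj('s',b)+.5+[dx,dy]-[188,116])*8).astype(np.int32)
                cv2.fillConvexPoly(I,cv2.convexHull(u),1)
            r=cv2.resize(I.astype(np.float32),(40,40),interpolation=cv2.INTER_AREA); m=M[116:156,188:228]
            s=np.minimum(r,m).sum()/np.maximum(r,m).sum()
            if s>best[0]: best=(s,dx,dy)
    print(round(phi,2),best)
plan((.504,-.216,.25),pose(-.06))
E
```

```text
-0.5 (0,)
-0.4 (0,)
-0.3 (0,)
-0.2 (0,)
-0.1 (0,)
-0.0 (0,)
0.1 (0,)
0.2 (0,)
0.3 (0,)
0.4 (0,)
tcp [0.2161 0.6395 0.2313] turn deg [  0.0053   0.0001 -15.2288] shift after turn [-0.3387 -0.8367 -0.0187] shift now [-0.5466 -0.7183 -0.0187]
```

Request:
{"op": "drive_tool", "data": {
  "rows": [
    [0, 0, -5.08, 0, 0, 0, 1],
    [0, 0, -5.08, 0, 0, 0, 1],
    [0, 0, -5.08, 0, 0, 0, 1],
    [0, 0, 0, -0.0141, -0.0349, -0.0008, 1],
    [0, 0, 0, -0.0141, -0.0349, -0.0008, 1],
    [0, 0, 0, -0.0141, -0.0349, -0.0008, 1],
    [0, 0, 0, -0.0141, -0.0349, -0.0008, 1],
    [0, 0, 0, -0.0141, -0.0349, -0.0008, 1]
  ]
}}

```text
time: 1.57
tool_pos: [0.2762, 0.4595, 0.2353]
tcp_rot: [0.093, 3.14, 0.0]
wrist_force: [1.4, -0.4, 0.5]
width: 1.001
grip_force: 0.0
```

Request:
{"op": "drive_tool", "data": {
  "rows": [
    [0, 0, 0, -0.0141, -0.0349, -0.0008, 1],
    [0, 0, 0, -0.0141, -0.0349, -0.0008, 1],
    [0, 0, 0, -0.0141, -0.0349, -0.0008, 1],
    [0, 0, 0, -0.0141, -0.0349, -0.0008, 1],
    [0, 0, 0, -0.0141, -0.0349, -0.0008, 1],
    [0, 0, 0, -0.0141, -0.0349, -0.0008, 1],
    [0, 0, 0, -0.0141, -0.0349, -0.0008, 1],
    [0, 0, 0, -0.0141, -0.0349, -0.0008, 1]
  ]
}}

```text
time: 2.23
tool_pos: [0.3721, 0.174, 0.2422]
tcp_rot: [0.093, 3.139, 0.001]
wrist_force: [-0.5, -0.0, 0.9]
width: 0.999
grip_force: 0.0
```

Request:
{"op": "drive_tool", "data": {
  "rows": [
    [0, 0, 0, -0.0141, -0.0349, -0.0008, 1],
    [0, 0, 0, -0.0141, -0.0349, -0.0008, 1],
    [0, 0, 0, -0.0141, -0.0349, -0.0008, 1],
    [0, 0, 0, -0.0141, -0.0349, -0.0008, 1],
    [0, 0, 0, -0.0141, -0.0349, -0.0008, 1],
    [0, 0, 0, -0.0141, -0.0349, -0.0008, 1]
  ]
}}

```text
time: 2.73
tool_pos: [0.4441, -0.0404, 0.247]
tcp_rot: [0.094, 3.139, -0.0]
wrist_force: [1.6, 0.6, -0.1]
width: 1.001
grip_force: 0.0
```

Request:
{"op": "drive_tool", "data": {
  "rows": [
    [0, 0, 0, -0.0141, -0.0349, -0.0008, 1],
    [0, 0, 0, -0.0141, -0.0349, -0.0008, 1],
    [0, 0, 0, -0.0141, -0.0349, -0.0008, 1],
    [0, 0, 0, -0.0141, -0.0349, -0.0008, 1],
    [0, 0, 0, -0.0141, -0.0349, -0.0008, 1],
    [0, 0, 0, 0, 0, 0, 1]
  ]
}}

```text
time: 3.23
tool_pos: [0.5054, -0.2228, 0.2507]
tcp_rot: [0.1, 3.138, -0.006]
wrist_force: [-0.1, 0.1, -0.1]
width: 0.995
grip_force: 0.0
```

```bash
python3 - <<'E'
from cam import *; import cv2
from workcell import read_camera,status
plan((.504,-.216,.106),pose(-.06))
s=status.read_state(); print(s['q'])
tp=s['tool_pos']; Rt=R.from_rotvec(s['tcp_rot'])
pan=[]
for c,n,x0,y0 in(('t','top',300,180),('s','side',225,190)):
    im=read_camera(n)['color'][:,:,::-1].copy(); cv2.imwrite(f"pics/{n}1.png",im)
    p=cv2.resize(im[y0:y0+65,x0:x0+57],None,fx=7,fy=7,interpolation=cv2.INTER_CUBIC)
    for P,col in ((tp,(0,0,255)),(tp+Rt.apply([0,.05,-.013]),(0,255,0)),(tp+Rt.apply([0,-.05,-.013]),(0,255,0)),((.504,-.216,.064),(255,0,0))):
        u=((proj(c,P)[0]+.5-[x0,y0])*7).astype(int); cv2.circle(p,u.tolist(),3,col,-1)
    pan.append(p)
cv2.imwrite("pics/over.png",np.hstack(pan))
E
```

```text
tcp [ 0.5054 -0.2228  0.2507] turn deg [-0.2045  0.1133 -0.2271] shift after turn [0.0018 0.0067 0.1447] shift now [0.0021 0.0072 0.1447]
[-0.4587  0.018   1.8466 -0.0026  1.2738 -1.9648]
```

View pics/over.png

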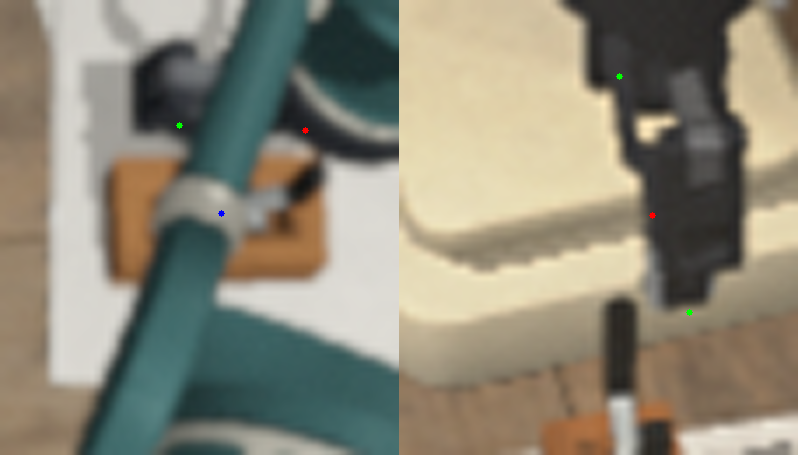

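The near fingertip in the side panel (685,300) agrees with the calibration overlay to about 1.5 px, and the pliers are directly below. Descending.

Request:
{"op": "drive_tool", "data": {
  "rows": [
    [-0.1, 0.05, -0.1, 0.0009, 0.0034, 0.01, 1],
    [-0.1, 0.05, -0.1, 0.0009, 0.0033, 0.02, 1],
    [0, 0, 0, 0, 0, 0.03, 1],
    [0, 0, 0, 0, 0, 0.03, 1],
    [0, 0, 0, 0, 0, 0.03, 1],
    [0, 0, 0, 0, 0, 0.0247, 1],
    [0, 0, 0, 0, 0, 0, 1],
    [0, 0, 0, 0, 0, 0, 1]
  ],
  "force": 40
}}

```text
time: 4.0
tool_pos: [0.5003, -0.2073, 0.1041]
tcp_rot: [-0.085, -3.135, -0.009]
wrist_force: [-0.6, -0.2, 1.2]
width: 0.996
grip_force: 0.0
```

Request:
{"op": "drive_tool", "data": {
  "rows": [
    [0, 0, 0, 0, 0, 0, 1],
    [0, 0, 0, 0, 0, 0, 1]
  ]
}}

```text
time: 4.17
tool_pos: [0.5038, -0.2097, 0.1082]
tcp_rot: [0.087, 3.138, 0.003]
wrist_force: [-0.1, -0.4, 0.0]
width: 1.003
grip_force: 0.0
```

```bash
python3 -c "
from cam import *
plan((.504,-.216,.106),pose(-.06))"
```

```text
tcp [ 0.5038 -0.2097  0.1082] turn deg [0.1173 0.1164 0.2598] shift after turn [-0.0006 -0.0062  0.0022] shift now [-0.0005 -0.0063  0.0022]
```

Request:
{"op": "drive_tool", "data": {
  "rows": [
    [0.1, 0.1, 0.25, -0.0005, -0.0062, 0.002, 1],
    [0, 0, 0, 0, 0, 0, 0.85],
    [0, 0, 0, 0, 0, 0, 0.75],
    [0, 0, 0, 0, 0, 0, 0.7],
    [0, 0, 0, 0, 0, 0, 0.66],
    [0, 0, 0, 0, 0, 0, 0.655],
    [0, 0, 0, 0, 0, 0, 0.655],
    [0, 0, 0, 0, 0, 0, 0.655]
  ]
}}

```text
time: 4.83
tool_pos: [0.5049, -0.2172, 0.1072]
tcp_rot: [0.096, 3.138, -0.001]
wrist_force: [-1.0, 0.2, 11.2]
width: 0.659
grip_force: 10.8
```

Request:
{"op": "drive_tool", "data": {
  "rows": [
    [0, 0, 0, 0, 0, 0, 0.655],
    [0, 0, 0, 0, 0, 0, 0.655],
    [0, 0, 0, 0, 0, 0, 0.655]
  ]
}}

```text
time: 5.08
tool_pos: [0.505, -0.2172, 0.1072]
tcp_rot: [0.096, 3.138, -0.001]
wrist_force: [-0.8, 0.2, 10.9]
width: 0.655
grip_force: 10.8
```

Request:
{"op": "drive_tool", "data": {
  "rows": [
    [0, 0, 0, 0, 0, -0.005, 0.655],
    [0, 0, 0, 0, 0, -0.01, 0.655],
    [0, 0, 0, 0, 0, -0.02, 0.655],
    [0, 0, 0, 0, 0, -0.03, 0.655],
    [0, 0, 0, 0, 0, -0.03, 0.655],
    [0, 0, 0, 0, 0, -0.03, 0.655],
    [0, 0, 0, 0, 0, -0.025, 0.655],
    [0, 0, 0, 0, 0, 0, 0.655]
  ]
}}

```text
time: 5.75
tool_pos: [0.5058, -0.2176, 0.2608]
tcp_rot: [0.095, 3.134, -0.004]
wrist_force: [1.2, -0.8, -0.5]
width: 0.658
grip_force: 6.2
```

Request:
{"op": "drive_tool", "data": {
  "rows": [
    [0, 0, 0, 0, 0, 0, 0.655],
    [0, 0, 0, 0, 0, 0, 0.655],
    [0, 0, 0, 0, 0, 0, 0.655]
  ]
}}

```text
time: 6.0
tool_pos: [0.5015, -0.2155, 0.2515]
tcp_rot: [-0.095, -3.133, -0.005]
wrist_force: [0.7, 0.5, -1.3]
width: 0.653
grip_force: 6.2
```

```bash
cat > phi.py <<'E'
from cam import *; import cv2
def hull(I,b,c,off,o,k): cv2.fillConvexPoly(I,cv2.convexHull(((proj(c,b)+.5+off-o)*k).astype(np.int32)),1)
def score(M,c,phi,q0=(.482,.261,-.276),o=(188,116)):
    th=np.linspace(0,2*np.pi,40); A=R.from_euler('y',-35,degrees=True).as_matrix(); best=(0,)
    ring=T(q0,np.array([(x,.017*np.cos(t),.017*np.sin(t)) for x in(-.008,.008) for t in th])@A.T+[0,0,.093])
    for dx in np.arange(-1.5,1.6,.5):
        for dy in np.arange(-1.5,1.6,.5):
            I=np.zeros((320,320),np.uint8)
            for b in [ring]+boxes(q0,phi): hull(I,b,c,[dx,dy],o,8)
            r=cv2.resize(I.astype(np.float32),(40,40),interpolation=cv2.INTER_AREA); m=M[o[1]:o[1]+40,o[0]:o[0]+40]
            s=np.minimum(r,m).sum()/np.maximum(r,m).sum()
            if s>best[0]: best=(round(s,3),dx,dy)
    return best
E
python3 - <<'E'
from phi import *
from workcell import read_camera,masks_of
for i in range(3):
    p=read_camera('side'); cv2.imwrite("pics/side2.png",p['color'][:,:,::-1])
    m=masks_of(p,'clip_ring')
    if not m: m=masks_of(p,'clip_jaw')
    if m:
        print(m[0]['score'],m[0]['bbox'])
        print([(round(f,2),score(m[0]['mask'].astype(float),'s',f)) for f in np.arange(-.5,.41,.1)]); break
t=read_camera('top'); cv2.imwrite("pics/top2.png",t['color'][:,:,::-1])
for n in('clip_ring','clip_jaw','pliers'):
    for c,pp in(('s',p),('t',t)):
        for m in masks_of(pp,n)[:1]: print(n,c,m['score'],m['bbox'])
from workcell import status; print(status.read_state())
E
```

```text
0.5 [202.6, 127.1, 209.7, 142.6]
[(np.float64(-0.5), (np.float64(0.629), np.float64(-1.0), np.float64(1.0))), (np.float64(-0.4), (np.float64(0.622), np.float64(-0.5), np.float64(1.0))), (np.float64(-0.3), (np.float64(0.614), np.float64(-0.5), np.float64(1.0))), (np.float64(-0.2), (np.float64(0.608), np.float64(-0.5), np.float64(0.5))), (np.float64(-0.1), (np.float64(0.603), np.float64(-0.5), np.float64(0.5))), (np.float64(-0.0), (np.float64(0.583), np.float64(-0.5), np.float64(0.0))), (np.float64(0.1), (np.float64(0.563), np.float64(-0.5), np.float64(0.0))), (np.float64(0.2), (np.float64(0.538), np.float64(-0.5), np.float64(0.0))), (np.float64(0.3), (np.float64(0.522), np.float64(-0.5), np.float64(0.0))), (np.float64(0.4), (np.float64(0.501), np.float64(-1.0), np.float64(0.0)))]
clip_ring s 0.5 [202.6, 127.1, 209.7, 142.6]
clip_ring t 0.51 [167.4, 225.4, 183.1, 232.4]
pliers s 0.48 [253.7, 227.8, 262.5, 246.9]
{'time': 6.45, 'q': array([-4.51613842e-01,  1.13285508e-02,  1.84817655e+00,  2.80910872e-04,
        1.28638110e+00, -1.96176663e+00]), 'joint_vel': array([-0.00174805, -0.00182867, -0.00274663, -0.00062902, -0.00151565,
        0.00078871]), 'joint_torque': array([-1.30766475e-03, -3.79813743e+01, -3.73409665e+01,  2.00550632e-03,
        2.66489707e-02, -7.10719590e-06]), 'tool_pos': array([ 0.50277519, -0.21609088,  0.25352286]), 'tcp_rot': array([-0.09525307, -3.13633703, -0.00314045]), 'wrist_force': array([ 0.6059438 , -0.05460081, -0.86864672]), 'torque': array([0.03400104, 0.05683213, 0.02419587]), 'grip_force': 6.193346679210663, 'width': 0.6591596236473307}
```

```bash
python3 - <<'E'
from cam import *; import cv2
q=[.482,.261,-.276]; rows=[]; k=266/26
for c,f,x0,y0 in(('t','top2',160,217),('s','side2',194,121)):
    im=cv2.imread(f"pics/{f}.png")[y0:y0+26,x0:x0+26]; ps=[]
    im=cv2.normalize(im,None,0,255,cv2.NORM_MINMAX)
    for phi in(None,-.2,-.4):
        p=cv2.resize(im,(266,266),interpolation=cv2.INTER_CUBIC)
        if phi is not None:
            for b,col in zip(boxes(q,phi),((0,0,255),(0,255,0))):
                u=((proj(c,b)+.5-[x0,y0])*k).astype(int)
                for i,j in[(0,1),(1,2),(2,3),(3,0),(4,5),(5,6),(6,7),(7,4),(0,4),(1,5),(2,6),(3,7)]: cv2.line(p,u[i].tolist(),u[j].tolist(),col,1)
        ps.append(p)
    rows.append(np.hstack(ps))
cv2.imwrite("pics/clip2.png",np.vstack(rows))
E
```

```text
(no output)
```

View pics/clip2.png

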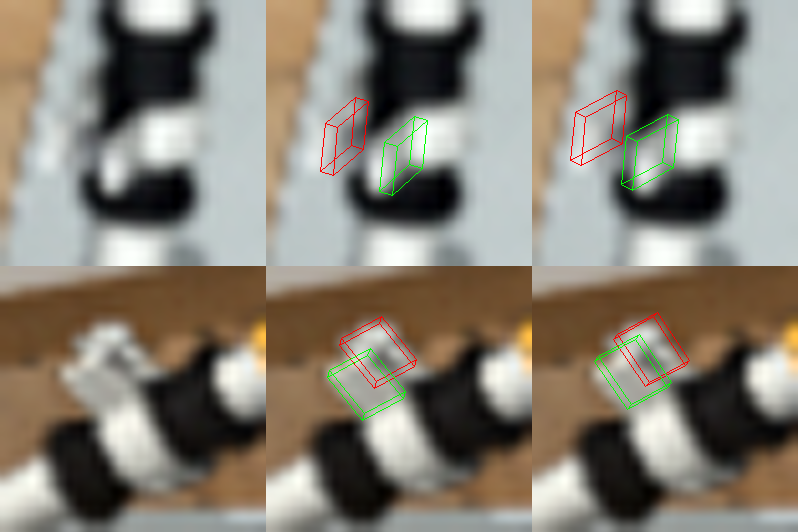

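Overlay check: the lug edges seen in the top panel ((118,190) and (45,150)) and the side panel ((62,372), (108,320)) fall between the −0.2 and −0.4 overlays, so I'll use −0.3 rad.

```bash
cat >> cam.py <<'E'
Q=(.482,.261,-.276); PHI=-.3; RC=pose(Q[2],PHI); ZC=-RC.as_matrix()[:,2]
def tcp_at(out,d=.0892): return np.array([Q[0],Q[1],.093])+ZC*(out+d)
E
python3 - <<'E'
from cam import *
plan((.36,.26,.28)); plan(tcp_at(.075),RC); print(tcp_at(.075),ZC)
E
```

```text
tcp [ 0.5028 -0.2161  0.2535] turn deg [0. 0. 0.] shift after turn [ 0.1715  0.4666 -0.0249] shift now [ 0.1715  0.4666 -0.0249]
tcp [ 0.5028 -0.2161  0.2535] turn deg [ 20.4311 -33.0955  17.1267] shift after turn [ 0.2149  0.4466 -0.2548] shift now [0.1271 0.5415 0.0335]
[0.4087 0.3322 0.2215] [-0.4467  0.4337  0.7826]
```

Request:
{"op": "drive_tool", "data": {
  "rows": [
    [0, 0, 0, 0.006, 0.0166, -0.002, 0.655],
    [0, 0, 0, 0.0122, 0.0333, -0.0018, 0.655],
    [0, 0, 0, 0.0122, 0.0333, -0.0018, 0.655],
    [0, 0, 0, 0.0122, 0.0333, -0.0018, 0.655],
    [0, 0, 0, 0.0122, 0.0333, -0.0018, 0.655],
    [0, 0, 0, 0.0122, 0.0333, -0.0018, 0.655],
    [0, 0, 0, 0.0122, 0.0333, -0.0018, 0.655],
    [0, 0, 0, 0.0122, 0.0333, -0.0018, 0.655]
  ]
}}

```text
time: 7.12
tool_pos: [0.4255, 0.0405, 0.2695]
tcp_rot: [-0.096, -3.137, -0.004]
wrist_force: [-0.4, 0.5, -1.1]
width: 0.658
grip_force: 6.2
```

Request:
{"op": "drive_tool", "data": {
  "rows": [
    [0, 0, 0, 0.0122, 0.0333, -0.0018, 0.655],
    [0, 0, 0, 0.0122, 0.0333, -0.0018, 0.655],
    [0, 0, 0, 0.0122, 0.0333, -0.0018, 0.655],
    [0, 0, 0, 0.0122, 0.0333, -0.0018, 0.655],
    [0, 0, 0, 0.0122, 0.0333, -0.0018, 0.655],
    [0, 0, 0, 0.0122, 0.0333, -0.0018, 0.655],
    [0, 0, 0, 0.006, 0.0166, 0, 0.655],
    [0, 0, 0, 0, 0, 0, 0.655]
  ]
}}

```text
time: 7.78
tool_pos: [0.3591, 0.2628, 0.281]
tcp_rot: [-0.088, -3.137, -0.006]
wrist_force: [-0.1, -0.4, -1.7]
width: 0.66
grip_force: 6.2
```

Request:
{"op": "drive_tool", "data": {
  "rows": [
    [2.55, -4.14, 2.14, 0, 0, 0, 0.655],
    [2.55, -4.14, 2.14, 0, 0, 0, 0.655],
    [2.55, -4.14, 2.14, 0, 0, 0, 0.655],
    [2.55, -4.14, 2.14, 0, 0, 0, 0.655],
    [2.55, -4.14, 2.14, 0, 0, 0, 0.655],
    [2.55, -4.14, 2.14, 0, 0, 0, 0.655],
    [2.55, -4.14, 2.14, 0, 0, 0, 0.655],
    [2.55, -4.14, 2.14, 0, 0, 0, 0.655]
  ]
}}

```text
time: 8.45
tool_pos: [0.3607, 0.2591, 0.2816]
tcp_rot: [0.471, 2.489, -0.488]
wrist_force: [0.8, -0.2, -1.7]
width: 0.655
grip_force: 6.3
```

Request:
{"op": "drive_tool", "data": {
  "rows": [
    [0, 0, 0, 0, 0, 0, 0.655],
    [0, 0, 0, 0, 0, 0, 0.655],
    [0, 0, 0, 0, 0, 0, 0.655],
    [0, 0, 0, 0, 0, 0, 0.655]
  ]
}}

```text
time: 8.78
tool_pos: [0.3614, 0.2591, 0.2813]
tcp_rot: [0.47, 2.494, -0.487]
wrist_force: [-0.5, -0.2, -1.1]
width: 0.654
grip_force: 6.3
```

```bash
python3 - <<'E'
from cam import *
plan(tcp_at(.075),RC)
from workcell import status; s=status.read_state(); print(s['q'],s['width'],s['grip_force'])
E
```

```text
tcp [0.3614 0.2591 0.2813] turn deg [ 0.0906 -0.0308 -0.0899] shift after turn [0.0134 0.0983 0.0362] shift now [0.0135 0.0983 0.0364]
[ 1.0503 -0.1373  2.0767 -0.6544  1.4305  0.0234] 0.6537556604260621 6.304801627993584
```

Request:
{"op": "drive_tool", "data": {
  "rows": [
    [0, 0, 0, 0.003, 0.0233, 0.006, 0.655],
    [0, 0, 0, 0.0034, 0.025, 0.01, 0.655],
    [0, 0, 0, 0.0034, 0.025, 0.01, 0.655],
    [0, 0, 0, 0.0036, 0.025, 0.01, 0.655],
    [0, 0, 0, 0, 0, 0, 0.655],
    [0, 0, 0, 0, 0, 0, 0.655],
    [0, 0, 0, 0, 0, 0, 0.655],
    [0, 0, 0, 0, 0, 0, 0.655]
  ]
}}

```text
time: 9.45
tool_pos: [0.4083, 0.3321, 0.2222]
tcp_rot: [0.47, 2.493, -0.487]
wrist_force: [-0.1, -0.2, -0.9]
width: 0.66
grip_force: 6.2
```

```bash
cat > look.py <<'E'
from cam import *; import cv2,sys
from workcell import read_camera,status
s=status.read_state(); tp=s['tool_pos']; Rt=R.from_rotvec(s['tcp_rot']); d=.0892
E_=[(0,1),(1,2),(2,3),(3,0),(4,5),(5,6),(6,7),(7,4),(0,4),(1,5),(2,6),(3,7)]
def show(f,win,k,gap=(.0325,.010)):
    pan=[]
    for c,n in(('t','top'),('s','side')):
        x0,y0,w,h=win[c]; im=read_camera(n)['color'][:,:,::-1]; cv2.imwrite(f"pics/{f}_{n}.png",im)
        p=cv2.resize(im[y0:y0+h,x0:x0+w],None,fx=k,fy=k,interpolation=cv2.INTER_CUBIC); pp=p.copy()
        bx=[(b,col) for b,col in zip(boxes(Q,PHI),((0,0,255),(0,255,0)))]
        for g in(1,-1): # jaw strips, z 0..50 of the pliers
            bx.append((np.array([tp+Rt.apply([x,g*(gg/2+e),d-z]) for z,gg in((0,gap[0]),(.05,gap[1])) for x,e in((-.006,0),(.006,0),(.006,.007),(-.006,.007))]),(255,0,255)))
        for b,col in bx:
            u=((proj(c,b)+.5-[x0,y0])*k).astype(int)
            for i,j in E_: cv2.line(pp,u[i].tolist(),u[j].tolist(),col,1)
        pan.append(np.vstack([p,pp]))
    cv2.imwrite(f"pics/{f}.png",np.hstack(pan))
E
python3 - <<'E'
from look import *
plan(tcp_at(.075),RC)
show('pre',{'t':(140,205,50,37),'s':(185,90,50,37)},8)
E
```

```text
tcp [0.4083 0.3321 0.2222] turn deg [ 0.0694  0.0301 -0.1142] shift after turn [0.0002 0.0004 0.0006] shift now [0.0002 0.0004 0.0006]
```

View pics/pre.png

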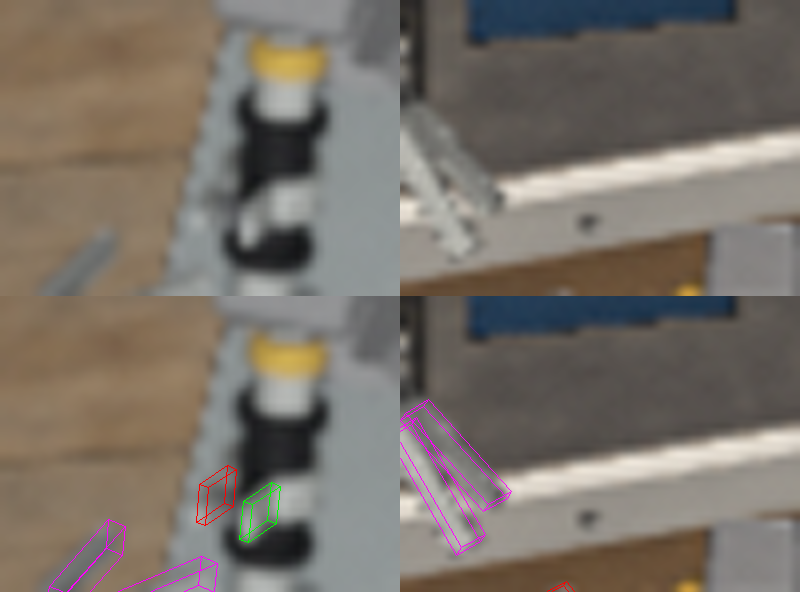

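The jaw tips seen in the side panel ((500,200), (460,255)) and the top panel (110,235) agree with the overlay to about 0.5–1 px. Moving in over the lugs.

Request:
{"op": "drive_tool", "data": {
  "rows": [
    [0.07, 0.03, -0.1, -0.001, 0.0004, 0.008, 0.655],
    [0, 0, 0, 0, 0, 0.01, 0.655],
    [0, 0, 0, 0, 0, 0.01, 0.655],
    [0, 0, 0, 0, 0, 0.005, 0.655],
    [0, 0, 0, 0, 0, 0.003, 0.655],
    [0, 0, 0, 0, 0, 0, 0.655],
    [0, 0, 0, 0, 0, 0, 0.655],
    [0, 0, 0, 0, 0, 0, 0.655]
  ]
}}

```text
time: 10.22
tool_pos: [0.4252, 0.3174, 0.1934]
tcp_rot: [0.467, 2.494, -0.491]
wrist_force: [-0.4, -0.1, -1.2]
width: 0.655
grip_force: 6.2
```

Request:
{"op": "drive_tool", "data": {
  "rows": [
    [0, 0, 0, 0, 0, 0.003, 0.655],
    [0, 0, 0, 0, 0, 0.003, 0.655],
    [0, 0, 0, 0, 0, 0.003, 0.655],
    [0, 0, 0, 0, 0, 0, 0.655],
    [0, 0, 0, 0, 0, 0, 0.655]
  ]
}}

```text
time: 10.63
tool_pos: [0.429, 0.313, 0.186]
tcp_rot: [0.467, 2.495, -0.492]
wrist_force: [-0.7, 1.4, -0.0]
width: 0.655
grip_force: 6.2
```

```bash
python3 - <<'E'
from look import *
plan(tcp_at(.025),RC)
show('on',{'t':(150,205,50,37),'s':(180,105,50,37)},8)
E
```

```text
tcp [0.429 0.313 0.186] turn deg [-0.0699  0.0048  0.1042] shift after turn [-0.     -0.0005  0.0048] shift now [-0.     -0.0004  0.0048]
```

View pics/on.png

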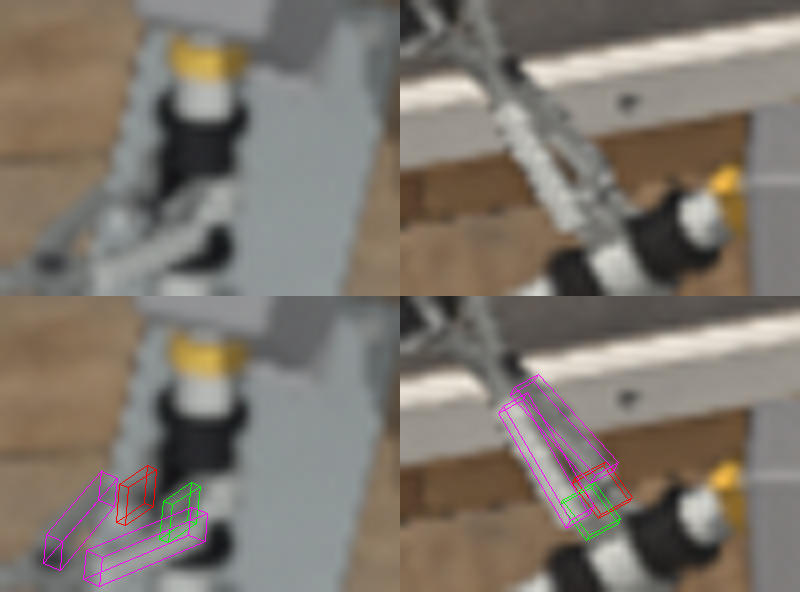

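The jaws straddle both lugs in both views: near jaw tip at (575,225) in the side panel, jaws on either side of the lugs at (125,200) and (180,215) in the top panel. Next, the last 5 mm and the squeeze.

Request:
{"op": "drive_tool", "data": {
  "rows": [
    [0, 0, 0, 0, 0, 0.002, 0.655],
    [0, 0, 0, 0, 0, 0.0015, 0.655],
    [0, 0, 0, 0, 0, 0.0015, 0.655],
    [0, 0, 0, 0, 0, 0, 0.655],
    [0, 0, 0, 0, 0, 0, 0.655]
  ]
}}

```text
time: 11.15
tool_pos: [0.4313, 0.3109, 0.1822]
tcp_rot: [0.467, 2.495, -0.491]
wrist_force: [0.3, -0.3, -1.2]
width: 0.655
grip_force: 6.2
```

Request:
{"op": "drive_tool", "data": {
  "rows": [
    [0, 0, 0, 0, 0, 0, 0.62],
    [0, 0, 0, 0, 0, 0, 0.59],
    [0, 0, 0, 0, 0, 0, 0.56],
    [0, 0, 0, 0, 0, 0, 0.54],
    [0, 0, 0, 0, 0, 0, 0.54],
    [0, 0, 0, 0, 0, 0, 0.54]
  ],
  "force": 50
}}

```text
time: 11.65
tool_pos: [0.4313, 0.3115, 0.184]
tcp_rot: [0.468, 2.494, -0.49]
wrist_force: [-5.4, 0.7, 8.2]
width: 0.55
grip_force: 38.8
```

Request:
{"op": "drive_tool", "data": {
  "rows": [
    [0, 0, 0, 0, 0, -0.0005, 0.53],
    [0, 0, 0, 0, 0, -0.0005, 0.51],
    [0, 0, 0, 0, 0, -0.0005, 0.49],
    [0, 0, 0, 0, 0, 0, 0.47],
    [0, 0, 0, 0, 0, 0, 0.47],
    [0, 0, 0, 0, 0, 0, 0.47]
  ],
  "force": 60
}}

```text
time: 12.15
tool_pos: [0.4307, 0.312, 0.1841]
tcp_rot: [0.467, 2.494, -0.49]
wrist_force: [-4.7, 1.9, 4.6]
width: 0.48
grip_force: 46.2
```

Request:
{"op": "drive_tool", "data": {
  "rows": [
    [0, 0, 0, 0, 0, 0, 0.45],
    [0, 0, 0, 0, 0, 0, 0.45],
    [0, 0, 0, 0, 0, 0, 0.45],
    [0, 0, 0, 0, 0, 0, 0.45]
  ],
  "force": 70
}}

```text
time: 12.48
tool_pos: [0.4307, 0.3122, 0.1845]
tcp_rot: [0.467, 2.494, -0.49]
wrist_force: [-5.7, 1.1, 7.0]
width: 0.469
grip_force: 61.9
```

Request:
{"op": "drive_tool", "data": {
  "rows": [
    [0, 0, 0, 0, 0, 0, 0.5],
    [0, 0, 0, 0, 0, 0, 0.55],
    [0, 0, 0, 0, 0, 0, 0.6],
    [0, 0, 0, 0, 0, 0, 0.655],
    [0, 0, 0, 0, 0, 0, 0.655],
    [0, 0, 0, 0, 0, 0, 0.655]
  ],
  "force": 40
}}

```text
time: 12.98
tool_pos: [0.4307, 0.3116, 0.1832]
tcp_rot: [0.466, 2.495, -0.491]
wrist_force: [0.4, 0.2, -1.4]
width: 0.656
grip_force: 6.2
```

Request:
{"op": "drive_tool", "data": {
  "rows": [
    [0, 0, 0, 0, 0, -0.004, 0.655],
    [0, 0, 0, 0, 0, -0.01, 0.655],
    [0, 0, 0, 0, 0, -0.015, 0.655],
    [0, 0, 0, 0, 0, -0.02, 0.655],
    [0, 0, 0, 0, 0, -0.02, 0.655],
    [0, 0, 0, 0, 0, 0, 0.655],
    [0, 0, 0, 0, 0, 0, 0.655],
    [0, 0, 0, 0, 0, 0, 0.655]
  ]
}}

```text
time: 13.65
tool_pos: [0.3997, 0.3417, 0.2373]
tcp_rot: [0.466, 2.495, -0.491]
wrist_force: [-0.9, -0.3, -1.0]
width: 0.656
grip_force: 6.2
```

```bash
python3 - <<'E'
from look import *
plan(tcp_at(.025),RC)
show('post',{'t':(145,205,50,37),'s':(180,100,50,37)},8)
E
```

```text
tcp [0.3997 0.3417 0.2373] turn deg [-0.029   0.0105  0.1143] shift after turn [-0.0001 -0.0006  0.0705] shift now [-0.0001 -0.0006  0.0705]
```

View pics/post.png

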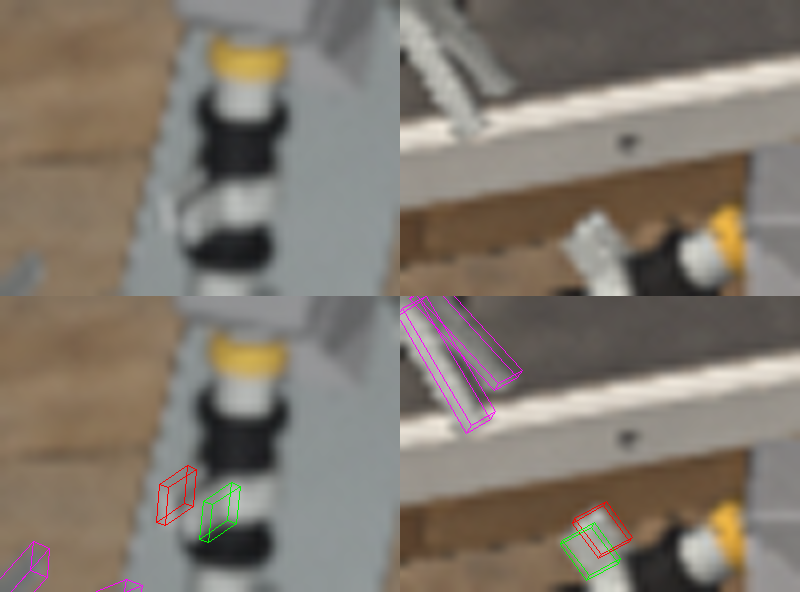

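The clip is shut: in the top panel the lugs are now about 30 px apart, at (170,210) and (200,215), against 65 before. The pliers still sit in the hand as before. Taking them back.

```bash
python3 - <<'E'
from cam import *
G=R.from_rotvec([.096,3.138,-.001]); plan((.36,.26,.285)); plan((.505,-.2172,.2535),G)
p=np.array((.36,.26,.285)); print(G.inv().apply(np.array((.505,-.2172,.2535))-p))
E
```

```text
tcp [0.3996 0.3409 0.2365] turn deg [0. 0. 0.] shift after turn [-0.0144 -0.0992 -0.0204] shift now [-0.0144 -0.0992 -0.0204]
tcp [0.3996 0.3409 0.2365] turn deg [-20.5013  32.6898 -16.9805] shift after turn [-0.1393 -0.5506 -0.0164] shift now [-0.2163 -0.4466  0.2768]
[-0.1738 -0.4674  0.0321]
```

Request:
{"op": "drive_tool", "data": {
  "rows": [
    [0, 0, 0, -0.0024, -0.0165, -0.0054, 0.655],
    [0, 0, 0, -0.004, -0.0275, -0.005, 0.655],
    [0, 0, 0, -0.004, -0.0275, -0.005, 0.655],
    [0, 0, 0, -0.004, -0.0277, -0.005, 0.655],
    [0, 0, 0, 0, 0, 0, 0.655]
  ]
}}

```text
time: 14.17
tool_pos: [0.3592, 0.2574, 0.2873]
tcp_rot: [0.47, 2.493, -0.493]
wrist_force: [0.4, 1.1, 0.1]
width: 0.662
grip_force: 6.1
```

Request:
{"op": "drive_tool", "data": {
  "rows": [
    [-2.563, 4.086, -2.123, 0, 0, 0, 0.655],
    [-2.563, 4.086, -2.123, 0, 0, 0, 0.655],
    [-2.563, 4.086, -2.123, 0, 0, 0, 0.655],
    [-2.563, 4.086, -2.123, 0, 0, 0, 0.655],
    [-2.563, 4.086, -2.123, 0, 0, 0, 0.655],
    [-2.563, 4.086, -2.123, 0, 0, 0, 0.655],
    [-2.563, 4.086, -2.123, 0, 0, 0, 0.655],
    [-2.563, 4.086, -2.123, 0, 0, 0, 0.655]
  ]
}}

```text
time: 14.83
tool_pos: [0.3605, 0.2603, 0.2856]
tcp_rot: [0.094, 3.14, 0.005]
wrist_force: [-0.4, -0.4, -1.4]
width: 0.656
grip_force: 6.1
```

Request:
{"op": "drive_tool", "data": {
  "rows": [
    [0, 0, 0, -0.0058, -0.0156, 0.001, 0.655],
    [0, 0, 0, -0.0116, -0.0312, 0.002, 0.655],
    [0, 0, 0, -0.0116, -0.0312, 0.002, 0.655],
    [0, 0, 0, -0.0116, -0.0312, 0.002, 0.655],
    [0, 0, 0, -0.0116, -0.0312, 0.002, 0.655],
    [0, 0, 0, -0.0116, -0.0312, 0.002, 0.655],
    [0, 0, 0, -0.0116, -0.0312, 0.002, 0.655],
    [0, 0, 0, -0.0116, -0.0312, 0.002, 0.655]
  ]
}}

```text
time: 15.5
tool_pos: [0.4328, 0.0197, 0.2697]
tcp_rot: [0.097, 3.139, 0.0]
wrist_force: [0.8, 1.5, -0.9]
width: 0.656
grip_force: 6.1
```

Request:
{"op": "drive_tool", "data": {
  "rows": [
    [0, 0, 0, -0.0116, -0.0312, 0.002, 0.655],
    [0, 0, 0, -0.0116, -0.0312, 0.002, 0.655],
    [0, 0, 0, -0.0116, -0.0312, 0.002, 0.655],
    [0, 0, 0, -0.0116, -0.0312, 0.002, 0.655],
    [0, 0, 0, -0.0116, -0.0312, 0.002, 0.655],
    [0, 0, 0, -0.0116, -0.0312, 0.002, 0.655],
    [0, 0, 0, -0.0116, -0.0312, 0.002, 0.655],
    [0, 0, 0, -0.0058, -0.0156, 0.001, 0.655]
  ]
}}

```text
time: 16.17
tool_pos: [0.5056, -0.2208, 0.254]
tcp_rot: [0.1, 3.139, -0.0]
wrist_force: [-0.1, 1.1, -1.5]
width: 0.656
grip_force: 6.1
```

Request:
{"op": "drive_tool", "data": {
  "rows": [
    [0, 0, 0, 0, 0, 0, 0.655],
    [0, 0, 0, 0, 0, 0, 0.655],
    [0, 0, 0, 0, 0, 0, 0.655],
    [0, 0, 0, 0, 0, 0, 0.655],
    [0, 0, 0, 0, 0, 0, 0.655],
    [0, 0, 0, 0, 0, 0, 0.655]
  ]
}}

```text
time: 16.67
tool_pos: [0.5055, -0.2159, 0.2562]
tcp_rot: [0.093, 3.137, 0.001]
wrist_force: [-0.5, 1.0, -0.7]
width: 0.657
grip_force: 6.2
```

```bash
python3 - <<'E'
from cam import *
plan((.505,-.2172,.1072),R.from_rotvec([.096,3.138,-.001]))
E
```

```text
tcp [ 0.5055 -0.2159  0.2562] turn deg [0.0904 0.0746 0.1067] shift after turn [ 0.0008 -0.0013  0.149 ] shift now [ 0.001  -0.0015  0.149 ]
```

Request:
{"op": "drive_tool", "data": {
  "rows": [
    [0, 0, 0, 0.0005, -0.0008, 0.015, 0.655],
    [0, 0, 0, 0, 0, 0.03, 0.655],
    [0, 0, 0, 0, 0, 0.025, 0.655],
    [0, 0, 0, 0, 0, 0.01, 0.655],
    [0, 0, 0, 0, 0, 0, 0.655],
    [0, 0, 0, 0, 0, 0, 0.655],
    [0, 0, 0, 0, 0, 0, 0.655],
    [0, 0, 0, 0, 0, 0, 0.655]
  ]
}}

```text
time: 17.33
tool_pos: [0.5067, -0.2182, 0.1782]
tcp_rot: [0.095, 3.134, -0.001]
wrist_force: [0.2, 0.1, -1.2]
width: 0.654
grip_force: 6.2
```

```bash
python3 - <<'E'
from cam import *
plan((.505,-.2172,.1072),R.from_rotvec([.096,3.138,-.001]))
E
```

```text
tcp [ 0.5067 -0.2182  0.1782] turn deg [0.0113 0.2544 0.0347] shift after turn [0.0019 0.001  0.071 ] shift now [0.0022 0.0009 0.0709]
```

Request:
{"op": "drive_tool", "data": {
  "rows": [
    [0, 0, 0, 0, 0, 0, 0.655],
    [0, 0, 0, 0, 0, 0, 0.655],
    [0, 0, 0, 0, 0, 0, 0.655],
    [0, 0, 0, 0, 0, 0, 0.655],
    [0, 0, 0, 0, 0, 0, 0.655],
    [0, 0, 0, 0, 0, 0, 0.655],
    [0, 0, 0, 0, 0, 0, 0.655],
    [0, 0, 0, 0, 0, 0, 0.655]
  ]
}}

```text
time: 18.0
tool_pos: [0.5052, -0.2176, 0.1758]
tcp_rot: [0.095, 3.137, 0.002]
wrist_force: [0.1, 0.4, -1.1]
width: 0.658
grip_force: 6.2
```

```bash
python3 - <<'E'
from cam import *
plan((.505,-.2172,.1072),R.from_rotvec([.096,3.138,-.001]))
E
```

```text
tcp [ 0.5052 -0.2176  0.1758] turn deg [0.1011 0.04   0.023 ] shift after turn [0.0004 0.0004 0.0686] shift now [0.0004 0.0003 0.0686]
```

Request:
{"op": "drive_tool", "data": {
  "rows": [
    [0, 0, 0, 0.0003, 0.0003, 0.008, 0.655],
    [0, 0, 0, 0, 0, 0.01, 0.655],
    [0, 0, 0, 0, 0, 0.01, 0.655],
    [0, 0, 0, 0, 0, 0.01, 0.655],
    [0, 0, 0, 0, 0, 0.01, 0.655],
    [0, 0, 0, 0, 0, 0.01, 0.655],
    [0, 0, 0, 0, 0, 0.005, 0.655],
    [0, 0, 0, 0, 0, 0, 0.655]
  ]
}}

```text
time: 18.67
tool_pos: [0.5032, -0.2163, 0.11]
tcp_rot: [-0.095, -3.139, -0.005]
wrist_force: [-0.6, -0.0, -2.1]
width: 0.656
grip_force: 2.0
```

Request:
{"op": "drive_tool", "data": {
  "rows": [
    [0, 0, 0, 0, 0, 0.003, 0.655],
    [0, 0, 0, 0, 0, 0.0015, 0.655],
    [0, 0, 0, 0, 0, 0, 0.655],
    [0, 0, 0, 0, 0, 0, 0.655],
    [0, 0, 0, 0, 0, 0, 0.655]
  ]
}}

```text
time: 19.08
tool_pos: [0.5055, -0.2174, 0.1088]
tcp_rot: [0.095, 3.136, 0.001]
wrist_force: [-0.2, -0.2, -0.9]
width: 0.654
grip_force: 2.0
```

Request:
{"op": "drive_tool", "data": {
  "rows": [
    [0, 0, 0, 0, 0, 0.0015, 0.655],
    [0, 0, 0, 0, 0, 0.001, 0.655],
    [0, 0, 0, 0, 0, 0.001, 0.655],
    [0, 0, 0, 0, 0, 0, 0.655],
    [0, 0, 0, 0, 0, 0, 0.655],
    [0, 0, 0, 0, 0, 0, 0.655]
  ]
}}

```text
time: 19.58
tool_pos: [0.5067, -0.2177, 0.1066]
tcp_rot: [0.095, 3.134, 0.0]
wrist_force: [0.6, 1.1, 5.7]
width: 0.655
grip_force: 3.3
```

Contact with the bottom at TCP z of about 0.107, the same as at pick-up. Releasing gently and lifting clear.

Request:
{"op": "drive_tool", "data": {
  "rows": [
    [0, 0, 0, 0, 0, 0, 0.7],
    [0, 0, 0, 0, 0, 0, 0.74],
    [0, 0, 0, 0, 0, 0, 0.85],
    [0, 0, 0, 0, 0, 0, 1],
    [0, 0, 0, 0, 0, 0, 1],
    [0, 0, 0, 0, 0, 0, 1],
    [0, 0, 0, 0, 0, 0, 1],
    [0, 0, 0, 0, 0, 0, 1]
  ]
}}

```text
time: 20.25
tool_pos: [0.5051, -0.2172, 0.1047]
tcp_rot: [0.095, 3.137, 0.002]
wrist_force: [-1.0, 0.4, -0.7]
width: 0.995
grip_force: 0.0
```

Request:
{"op": "drive_tool", "data": {
  "rows": [
    [0, 0, 0, 0, 0, -0.01, 1],
    [0, 0, 0, 0, 0, -0.02, 1],
    [0, 0, 0, 0, 0, -0.03, 1],
    [0, 0, 0, 0, 0, -0.03, 1],
    [0, 0, 0, 0, 0, -0.03, 1],
    [0, 0, 0, 0, 0, -0.03, 1],
    [0, 0, 0, 0, 0, 0, 1],
    [0, 0, 0, 0, 0, 0, 1]
  ]
}}

```text
time: 20.92
tool_pos: [0.5064, -0.2182, 0.2586]
tcp_rot: [0.095, 3.131, -0.003]
wrist_force: [0.2, 0.6, 0.2]
width: 1.002
grip_force: 0.0
```

```bash
python3 - <<'E'
from cam import *; import cv2
from workcell import read_camera,masks_of,status
s=status.read_state(); print(s['tool_pos'],s['width'])
im=read_camera('side')['color'][:,:,::-1]; cv2.imwrite("pics/side_end.png",im)
a=cv2.imread("pics/side0.png").astype(float); b=im.astype(float)
# registration of the pliers region against the first picture
x0,y0,x1,y1=238,231,276,292
g=lambda v:cv2.cvtColor(v[y0:y1,x0:x1].astype(np.float32),cv2.COLOR_BGR2GRAY)
print('diff',np.abs(g(a)-g(b)).mean(), 'handles shift',cv2.phaseCorrelate(g(a)[:35],g(b)[:35]))
for r in range(228,252,2): print(r,[int(v) for v in a[r,250:266,1]],[int(v) for v in b[r,250:266,1]])
E
```

```text
[ 0.50635737 -0.21816021  0.25864168] 1.0020965223542255
diff 7.078314 handles shift ((0.03207584315432044, 0.10218114911719312), 1.0379837680194113)
228 [206, 207, 206, 206, 205, 205, 206, 206, 205, 206, 205, 203, 205, 204, 201, 190] [216, 216, 216, 216, 215, 216, 215, 215, 217, 219, 194, 145, 109, 71, 47, 46]
230 [209, 207, 203, 202, 203, 199, 197, 191, 182, 171, 165, 160, 156, 151, 151, 149] [219, 217, 214, 211, 211, 209, 206, 199, 190, 182, 173, 148, 129, 97, 65, 68]
232 [174, 166, 163, 161, 149, 125, 99, 104, 131, 148, 149, 146, 145, 143, 140, 138] [182, 174, 171, 164, 156, 152, 149, 149, 155, 157, 156, 155, 153, 151, 149, 149]
234 [149, 150, 149, 131, 81, 47, 44, 44, 60, 121, 142, 139, 135, 133, 133, 131] [157, 156, 156, 120, 70, 45, 41, 46, 100, 139, 147, 145, 142, 140, 138, 138]
236 [140, 140, 142, 123, 78, 46, 43, 42, 57, 113, 132, 129, 126, 125, 124, 123] [146, 147, 149, 118, 67, 44, 41, 45, 95, 129, 137, 133, 131, 130, 131, 128]
238 [131, 130, 130, 115, 74, 45, 44, 43, 55, 103, 116, 117, 118, 105, 101, 101] [137, 137, 136, 108, 65, 43, 43, 46, 89, 118, 121, 121, 122, 110, 
[... 254 characters left out ...]
, 121, 99, 62, 45, 43, 45, 86, 121, 123, 116, 113, 113, 109, 102]
244 [114, 115, 116, 105, 70, 40, 39, 41, 63, 105, 120, 113, 108, 110, 109, 101] [119, 120, 122, 98, 61, 43, 41, 43, 81, 114, 124, 119, 112, 115, 115, 104]
246 [121, 121, 121, 119, 89, 93, 105, 110, 98, 105, 114, 115, 108, 108, 112, 107] [125, 128, 127, 107, 76, 83, 102, 99, 98, 111, 121, 121, 112, 113, 117, 111]
248 [107, 118, 119, 117, 117, 166, 186, 186, 139, 102, 104, 104, 103, 105, 109, 110] [111, 126, 124, 123, 125, 174, 194, 186, 142, 111, 109, 111, 107, 109, 113, 114]
250 [104, 106, 105, 104, 104, 140, 174, 182, 144, 87, 63, 52, 51, 61, 95, 111] [108, 112, 110, 109, 116, 173, 194, 193, 149, 87, 69, 63, 66, 88, 109, 117]
```

```bash
python3 -c "
from workcell import workorder; print(workorder.finish_job())"
```

```text
the job is handed in; nothing more can be done
None
```

The clip is snapped shut, the pliers stand jaws down at the bottom of the holder at their original spot, and I handed the job in at about 21 s, with no verdict returned.

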